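# Unload the test fixture onto the roller lane

### The job

The test is finished: swing the clear lid of the tilted clamshell test fixture back past upright so that it stays open by itself, and lift the black power module out of the nest. Turn the module lengthwise along the sloped roller lane, set it down on the rollers at the high end without dropping it, and let go so that it rolls by itself down to the rubber stop and ends there right way up and flat on the rollers. Leave the lid open and do not disturb the carton, the jar and the spool.

Things in the scene. Friction and masses are not known exactly. Their poses are not given: they have to be found in the camera images.
- nest: tilted nest plate (140 x 130 mm) of the fixed clamshell test fixture. Origin: centre of the pocket floor, 58 mm above the bench. x: up the slope, 30 degrees above horizontal, away from the robot; y across; z square out of the nest, leaning to the robot's side. The module lies with its 64 mm side along y, its underside at z = 0. Walls uphill and downhill are only 8 mm high, free above
- end_wall (a point): top of one of the two 24 mm high white walls at the y ends of the pocket (34 to 44 mm off centre): they leave only the module's 40 mm width (along the nest's x) to grip, with the tool square to the nest. Other high parts of the nest: hinge blocks 36 mm high at x 60 to 80 mm, y 38 to 52 mm either side; lid rests 32 mm high at x = -34, y = 56 mm either side
- lid (a joint): clear lid, hinged on the uphill side; turns about the nest's +y axis through lid_hinge. 0 = closed, parallel to the nest; grows as it opens; upright (balance) at about 2.09 rad; end stop at 2.53 rad. Moves freely: short of upright it falls shut, beyond it it falls gently back to the end stop and stays. 0.18 kg, 8 mm thick
- lid_hinge (a point): middle of the lid's hinge axis; at x = +70, z = +38 mm in the nest's frame
- lid_handle (a point): middle of the lid's red handle bar: round, 10 mm diameter, along the nest's y, 90 mm free length between its two arms; 150 mm from the hinge axis, in the plane of the lid, with a free gap of 35 mm between bar and lid edge. About 50 mm above the bench when closed. The bar can turn within a grip
- module_center (a point): centre (half-way up) of the black power module: 64 mm along its y, 40 mm along its x, 30 mm high along its z (up when right way up). Flat aluminium underside, straight sides, white blank label and green dot on top; about 0.14 kg. The same either way round
- module: the same module; origin at the centre of its underside, axes as for its centre
- lane: fixed roller lane: 21 free steel rollers (10 mm diameter, 46 mm long, 13 mm apart). Origin: middle of the lane on the plane of the roller tops, 66 mm above the bench. x: uphill (12 degrees above horizontal), y across, z square off the rollers. Rollers from x = -131 to +129 mm. Side guides: inside 48 mm apart, above 4 mm flaring to 62 mm apart at 10 mm over the rollers
- loading_point (a point): good point for the module's underside centre when it is set down: on the roller tops, mid-lane, 70 mm uphill of the lane's origin. The high end is open; all of the lane more than 40 mm uphill of its origin counts as the high end. Let go there, the module rolls off at once by itself, at up to about 0.5 m/s
- stop_face (a point): middle of the face of the black rubber stop at the low end, 136 mm downhill of the lane's origin and 11 mm over the rollers; the module comes to rest with its centre 32 mm uphill of it
- fuse_carton: bystander: small brown carton, 45 x 63 x 32 mm, origin at the centre of its underside; leave alone
- jar: bystander: white jar with black lid, 43 mm diameter, 46 mm high, origin at the centre of its underside; leave alone
- spool: bystander: white spool, 56 mm diameter, 36 mm high, origin at the centre of its underside; leave alone

How it is judged (in metres and radians):
On the way, in this order (a step that is already met when the one before it is completed fails the run):
1. the lid is swung back past upright (value of joint lid above 2.2 rad), for 0.2 s.
2. the module is lifted out of the nest (z of module_center in the frame of nest above 0.05 m and value of joint lid above 2.2 rad), for 0.1 s.
3. the module is on the rollers at the high end, lengthwise (x of module in the frame of lane between 0.03 and 0.15 m and y of module in the frame of lane between -0.012 and 0.012 m and z of module in the frame of lane between -0.004 and 0.01 m and angle between the y axis of module and the x axis of lane, either way round below 0.25 rad), for 0.03 s.
4. the module rolls down the middle of the lane untouched by the robot (x of module in the frame of lane between -0.09 and 0 m and z of module in the frame of lane below 0.01 m and contact force between module and the fingers below 0.01 N and contact force between module and the arm below 0.01 N and linear speed of module above 0.03 m/s), for 0.03 s.
At the end, for the whole second after the job is handed in: The lid stands open past upright (joint over 2.2 rad); the module rests against the rubber stop at the low end of the lane (within 8 mm), between the guides, lengthwise within 0.2 rad, right way up and flat on the rollers, at rest (value of joint lid above 2.2 rad and x of module in the frame of lane between -0.112 and -0.096 m and y of module in the frame of lane between -0.012 and 0.012 m and z of module in the frame of lane between -0.004 and 0.005 m and angle between the y axis of module and the x axis of lane, either way round below 0.2 rad and angle between module's own z axis and vertical below 0.35 rad and linear speed of module below 0.02 m/s); the robot touches nothing.
It fails at once if the module is dropped: out of the nest it is in free air, touched by nothing, more than 15 mm above the rollers' level (contact force between module and anything else below 0.0001 N and z of module in the frame of lane above 0.015 m and distance between module and nest above 0.03 m).
It fails at once if the carton, jar or spool is moved more than 20 mm (distance of any of fuse_carton, jar, spool from where it was at the start of the episode above 0.02 m).
It also fails if it takes over 51 s, if anything falls off the work surface, if the arm or the gripper's body presses on something with over 40 N, if the wrist force passes 120 N, or if a joint passes its speed limit or range.

### The arm

A 6-joint arm with a two-finger parallel gripper is mounted at the origin on a cart in front of the work surface, level with it; the furniture and walls round the work are solid. World frame = base frame: x ahead of the robot, y to its left, z up, the work surface at z = 0. Lengths are in mm, angles in rad, forces in N, time in s.
With the tool pointing down it reaches from about 250 to 775 mm from the base axis. Payload 4 kg.
Tool frame: the origin (TCP) lies on the centre line of the jaws, within the pads' length; the fingertips stand 22 mm ahead of it and the grasp point (between the pads) lies 3 mm ahead of it; z points along the fingers, y is the direction in which the jaws open and shut (so a half turn about z gives the same grasp; the last joint's range is limited). The gripper opens to 85 mm and grips with 20 to 120 N. Pads are 22 mm wide; open, the fingers measure 114 mm over their backs; the gripper's body (76 mm by 85 mm) begins 54 mm behind the grasp point. The pads swing forward as they close: fully open they stand 13 mm farther back than shut.
Start: joints at [-1.318, 0.087, 1.371, -0, 1.684, -0.103], TCP at [191.585, -515.571, 226.541] pointing down, gripper open.
Joint ranges: [-3.1, 3.1], [-0.76, 2.03], [0.27, 2.55], [-1.08, 4.22], [0.17, 2.65], [-2.57, 2.57]. Speed limits (rad/s): [2.79, 2.79, 3.14, 3.14, 3.14, 3.14].

### API

Orientations are given as a unit quaternion [x, y, z, w].
In Python, from station import r, read_camera gives the robot as it stands.
- The arm moves only by the shell command python3 -m inch 'ROWS' [FORCE]. ROWS is JSON, a list of rows, each an object of numbers: "gripper": the opening, from 0 (shut) to 1 (fully open); "x", "y", "z": the shift along the tool's x, y, z in cm; "ax", "ay", "az": the turn, a rotation vector about the tool's x, y, z in degrees. In form: [{"gripper": .., "x": .., "y": .., "z": .., "ax": .., "ay": .., "az": ..}, ...]. A call has 1 to 8 rows; each row is the pose to reach, as a shift and turn from the pose commanded when the call began, along the tool's axes at that moment; what a row does not reach only later rows make up. A row lasts 1/10 s, in which the tool goes at most 50 mm and 8.59 degrees, less where a joint would pass 70% of its speed; a pose out of reach is approached as far as the arm can. A call with a gripper value outside its range is refused whole. The fingers move at their own pace and stop on an object; FORCE is the grip in N (left out, the last holds). Time passes only in rows, so rows that repeat a pose let the fingers close. It gives the time, the measured TCP pose, the force and the opening at its end, in the units of the state.
- r.get_obs(): the state, without advancing time (a new reading comes with each control period).
- read_camera(name): name is "scene" or "side" or "wrist"; returns a dict with "pixels" (480x640x3 uint8, blue, green, red), "mtx" (3x3 intrinsics, pixels), "k1" (the pictures are not rectified: a ray, as slopes to the right and down, at radius r is drawn at 1 + k1 r^2 times it, then the intrinsics apply), "R" (3x3) and "t" (3): a world point X has camera coordinates R X + t. Camera axes: x right, y down, z forward; pixel columns grow to the right and rows downward; lengths in mm; the calibration is good to about 2 mm. A picture is of the moment at which its call begins. There is no depth.
- r.sign_off(): hands the job in, once; it reports no verdict.
The state is a dict: "time": time; "joints": joint angles; "qd": joint speeds; "tau": joint torques, N m; "tcp_pos": TCP position; "tool_rot": TCP orientation; "wrist_force": force on the tool from outside, world axes, zero at the start; "ft_torque": the same for the moment, N m; "width": opening from 0.0 (shut) to 1.0 (fully open).
Only numpy, scipy, OpenCV 4.12 (cv2) and the standard library are available. Lean on these libraries where they do the work, as an engineer would, in place of code of your own. Each camera call takes 0.05 s, during which the arm holds its last target. There are 200 camera calls.

## Working session

There is one attempt and no reset: what is moved stays moved. The work goes in short steps, Python scripts to look and compute and a shell command to move; the robot and the scene stay as the last step left them, time stands still between calls to the robot, and variables do not carry over. Pictures are saved under pics/ and viewed, about 8 in all and at most 12, crops included, and the job is handed in when it is done.

```bash
ls; mkdir -p pics; python3 - <<'E'
from station import r, read_camera
import cv2,numpy as np
o=r.get_obs();print(o['time'],o['tcp_pos'],o['tool_rot'],o['width'])
a=[]
for n in("scene","side"):
    c=read_camera(n);cv2.imwrite(f"pics/{n}0.png",c["pixels"]);print(n,c["mtx"].tolist(),c["k1"],np.round(c["R"],3).tolist(),np.round(c["t"],1).tolist())
E
```

```text
pics
0.0 [ 191.44476324 -515.05474239  225.31098386] [ 9.84218776e-01  1.76952309e-01 -8.60031207e-05 -1.12861779e-03] 1.00052959963546
scene [[611.6641658822796, 0.0, 319.7461044333062], [0.0, 611.6641658822796, 238.37148180733334], [0.0, 0.0, 1.0]] 0.01698852157048155 [[0.794, -0.608, -0.014], [-0.338, -0.422, -0.841], [0.506, 0.672, -0.541]] [-571.4, 155.9, 1362.3]
side [[505.9016352161582, 0.0, 318.1696047421332], [0.0, 505.9016352161582, 236.8223610730393], [0.0, 0.0, 1.0]] -0.14727953201636745 [[-0.999, 0.051, -0.012], [0.041, 0.626, -0.779], [-0.032, -0.779, -0.627]] [527.0, 220.2, 792.6]
```

View pics/scene0.png

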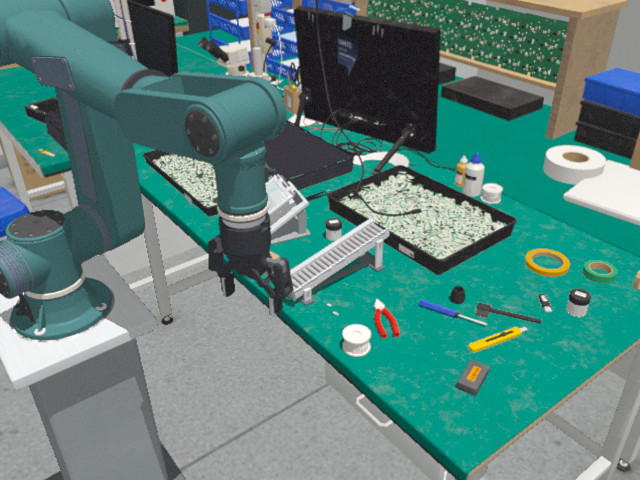

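View pics/side0.png

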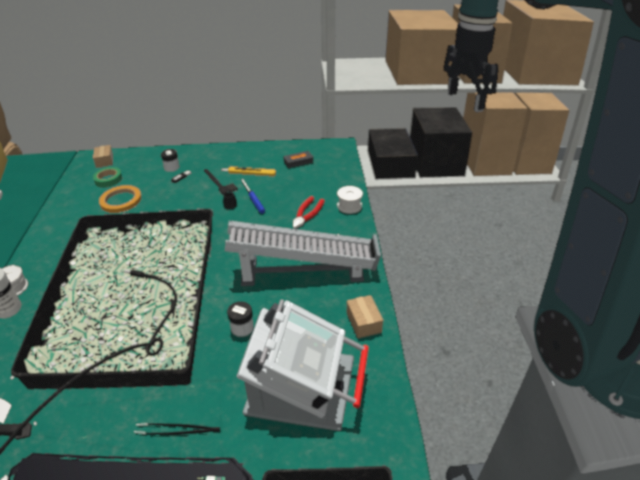

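The scene view shows the lane at (330,260) and the fixture behind the gripper. In the side view, the fixture is at (305,365), the red handle at (362,375), the lane from (230,240) to (378,250), the carton at (365,317), the jar at (240,320) and the spool at (349,200).

```bash
cat > h.py <<'E'
import numpy as np,cv2
from station import r, read_camera
def ray(c,uv):
    k=c["k1"]; D=np.array([k,0,0,0,0.])
    p=cv2.undistortPoints(np.array(uv,float).reshape(-1,1,2),c["mtx"],D).reshape(-1,2)
    d=np.c_[p,np.ones(len(p))]@c["R"]; return -c["R"].T@c["t"],d
def plane(c,uv,z):
    o,d=ray(c,uv); s=(z-o[2])/d[:,2]; return o+d*s[:,None]
def proj(c,X):
    q=np.atleast_2d(X)@c["R"].T+c["t"]; s=q[:,:2]/q[:,2:]; s=s*(1+c["k1"]*(s**2).sum(1))[:,None]
    return s*c["mtx"][0,0]+c["mtx"][:2,2]
def tri(c1,uv1,c2,uv2):
    o1,d1=ray(c1,uv1);o2,d2=ray(c2,uv2);out=[]
    for a,b in zip(d1,d2):
        st=np.linalg.lstsq(np.c_[a,-b],o2-o1,rcond=None)[0];p=o1+a*st[0];q=o2+b*st[1];out.append(np.r_[(p+q)/2,np.linalg.norm(p-q)])
    return np.array(out)
def red(im):
    h=cv2.cvtColor(im,cv2.COLOR_BGR2HSV);return ((h[...,0]<8)|(h[...,0]>172))&(h[...,1]>150)&(h[...,2]>90)
E
python3 - <<'E'
from h import *
c=read_camera("side");im=c["pixels"]
m=red(im).astype(np.uint8)
n,l,s,ce=cv2.connectedComponentsWithStats(m)
for i in range(1,n):
    if s[i,4]>60: 
        print(s[i],ce[i]); box=cv2.minAreaRect(np.argwhere(l==i)[:,::-1].astype(np.float32)); print(cv2.boxPoints(box).tolist())
cv2.imwrite("pics/side_crop.png",cv2.resize(im[210:430,210:400],None,fx=2.7,fy=2.7,interpolation=cv2.INTER_CUBIC))
E
```

```text
[298 197  15  19  95] [304.50526316 205.66315789]
[[295.35015869140625, 212.91799926757812], [309.4384765625, 194.98739624023438], [313.4573974609375, 198.14511108398438], [299.36907958984375, 216.07571411132812]]
[304 200  20  21 117] [314.26495726 210.31623932]
[[303.0000305175781, 217.00003051757812], [321.5000305175781, 198.50003051757812], [326.0000305175781, 203.00003051757812], [307.5000305175781, 221.50003051757812]]
[354 346  14  62 369] [360.45799458 377.24932249]
[[352.6600341796875, 406.3799743652344], [361.3800048828125, 345.3399963378906], [368.239990234375, 346.3199768066406], [359.52001953125, 407.3599548339844]]
```

View pics/side_crop.png

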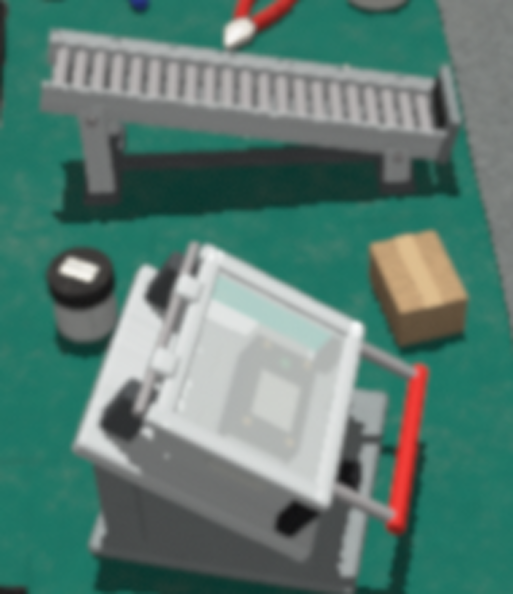

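The crop shows the handle ends at about (421,370) and (397,528). The roller row runs from (56,67) at the high end to (428,106) next to the stop. The jar is at (83,290) and the carton at (418,285).

```bash
python3 - <<'E'
from h import *
np.set_printoptions(suppress=True,precision=1)
c=read_camera("side")
H=plane(c,[(364.8,345.8),(356.1,406.9)],50);print("handle",H,np.linalg.norm(H[0]-H[1]))
d=H[0]-H[1];yaw=np.arctan2(d[1],d[0]);print("bar dir deg",np.degrees(yaw))
f=lambda a,b:(210+a/2.7,210+b/2.7)
hi=plane(c,[f(57,48),f(56,67),f(52,88)],92.8);lo=plane(c,[f(434,87),f(428,106),f(424,126)],38.8)
print("lane",hi,lo)
v=hi[1]-lo[1];print(np.linalg.norm(v),np.degrees(np.arctan2(v[1],v[0])))
print("jar,carton tops",plane(c,[f(82,270)],46),plane(c,[f(410,250)],32))
# nest frame from handle
m=H.mean(0);b=(H[1]-H[0]);b[2]=0;b/=np.linalg.norm(b);
if b[1]<0:b=-b
xh=np.array([b[1],-b[0],0]);x=np.cos(np.pi/6)*xh+np.array([0,0,.5]);z=np.cross(x,b)
# handle closed: x=70-150, z=38
O=m-(-80*x+38*z);print("nest origin from handle",O,"y",b,"x",x,"z",z)
O2=O+(58-O[2])*0
w=read_camera("scene")
for P in [O,O+70*x+38*z,O-80*x+38*z]:print(P,proj(c,P),proj(w,P))
E
```

```text
handle [[451.8 -47.3  50. ]
 [476.8  61.2  50. ]] 111.37121900091658
bar dir deg -102.9841605255461
lane [[ 675.9 -308.2   92.8]
 [ 674.8 -286.8   92.8]
 [ 675.6 -264.    92.8]] [[ 407.2 -313.4   38.8]
 [ 414.4 -292.2   38.8]
 [ 420.  -270.6   38.8]]
266.0338620360391 1.201815947290246
jar,carton tops [[ 652.1 -139.4   46. ]] [[ 442.9 -157.5   32. ]]
nest origin from handle [550.3 -12.9  57.1] y [0.2 1.  0. ] x [ 0.8 -0.2  0.5] z [-0.5  0.1  0.9]
[550.3 -12.9  57.1] [[302.2 364.1]] [[271.  210.6]]
[590.9 -22.2 125. ] [[271.8 330.8]] [[284.7 184.2]]
[464.3   7.   50. ] [[360.7 374.8]] [[239.  220.5]]
```

```bash
cat >> h.py <<'E'
from scipy.spatial.transform import Rotation as Ro
np.set_printoptions(suppress=True,precision=2)
def delta(P,xax,zax):
    "shift (cm) and turn (deg) in current tool axes to TCP P with tool x ~ xax, tool z = zax"
    o=r.get_obs();R0=Ro.from_quat(o['tool_rot']).as_matrix();z=np.array(zax,float);z/=np.linalg.norm(z)
    x=np.array(xax,float);x-=z*(x@z);x/=np.linalg.norm(x);R1=np.c_[x,np.cross(z,x),z]
    s=R0.T@(np.array(P)-o['tcp_pos'])/10;t=Ro.from_matrix(R0.T@R1).as_rotvec(degrees=True)
    print("shift cm",s,"turn deg",t,"tcp",o['tcp_pos'],"t",round(o['time'],2));return s,t
B=np.array([.2247,.9744,0]);XH=np.array([.9744,-.2247,0]);NX=np.cos(np.pi/6)*XH+[0,0,.5];NZ=np.cross(NX,B)
E
python3 -c "
from h import *
delta([455,9,200],B,[0,0,-1])"
```

```text
shift cm [ 42.96 -39.97   2.64] turn deg [ -0.05  -0.03 -56.63] tcp [ 191.52 -515.33  225.94] t 0.25
```

```bash
python3 -m inch '[{"gripper":1,"x":43,"y":-40,"z":2.6,"az":-56.6},{"gripper":1,"x":43,"y":-40,"z":2.6,"az":-56.6},{"gripper":1,"x":43,"y":-40,"z":2.6,"az":-56.6},{"gripper":1,"x":43,"y":-40,"z":2.6,"az":-56.6},{"gripper":1,"x":43,"y":-40,"z":2.6,"az":-56.6},{"gripper":0.4,"x":43,"y":-40,"z":2.6,"az":-56.6},{"gripper":0.4,"x":43,"y":-40,"z":2.6,"az":-56.6},{"gripper":0.4,"x":43,"y":-40,"z":2.6,"az":-56.6}]'; python3 -c "
from h import *
delta([455,9,200],B,[0,0,-1])"
```

```text
shift cm [ 42.96 -39.97   2.64] turn deg [ -0.05  -0.03 -56.63] tcp [ 191.52 -515.33  225.94] t 0.25validation failed for argument at $[0]...
```

```bash
python3 -m inch '[{"gripper":1,"x":43,"y":-40,"z":2.6,"ax":0,"ay":0,"az":-56.6},{"gripper":1,"x":43,"y":-40,"z":2.6,"ax":0,"ay":0,"az":-56.6},{"gripper":1,"x":43,"y":-40,"z":2.6,"ax":0,"ay":0,"az":-56.6},{"gripper":1,"x":43,"y":-40,"z":2.6,"ax":0,"ay":0,"az":-56.6},{"gripper":1,"x":43,"y":-40,"z":2.6,"ax":0,"ay":0,"az":-56.6},{"gripper":0.4,"x":43,"y":-40,"z":2.6,"ax":0,"ay":0,"az":-56.6},{"gripper":0.4,"x":43,"y":-40,"z":2.6,"ax":0,"ay":0,"az":-56.6},{"gripper":0.4,"x":43,"y":-40,"z":2.6,"ax":0,"ay":0,"az":-56.6}]'; python3 -c "
from h import *
delta([455,9,200],B,[0,0,-1])"
```

```text
time: 1.05
tcp_pos: [371.5, -156.6, 208.9]
tool_rot: [0.782, 0.623, 0.0, 0.001]
wrist_force: [1.5, 0.2, -0.0]
width: 0.515
shift cm [18.01  4.43  0.89] turn deg [0.06 0.02 0.03] tcp [ 371.45 -156.63  208.93] t 1.05
```

```bash
python3 -m inch '[{"gripper":0.3,"x":18,"y":4.4,"z":0.9,"ax":0,"ay":0,"az":0},{"gripper":0.3,"x":18,"y":4.4,"z":0.9,"ax":0,"ay":0,"az":0},{"gripper":0.3,"x":18,"y":4.4,"z":0.9,"ax":0,"ay":0,"az":0},{"gripper":0.3,"x":18,"y":4.4,"z":0.9,"ax":0,"ay":0,"az":0},{"gripper":0.3,"x":18,"y":4.4,"z":0.9,"ax":0,"ay":0,"az":0},{"gripper":0.3,"x":18,"y":4.4,"z":0.9,"ax":0,"ay":0,"az":0}]'; python3 - <<'E'
from h import *
c=read_camera("wrist");cv2.imwrite("pics/w1.png",c["pixels"]);print(c["R"],c["t"])
O=np.array([550.3,-12.9,58])
m=red(c["pixels"]).astype(np.uint8);n,l,s,ce=cv2.connectedComponentsWithStats(m)
for i in range(1,n):
    if s[i,4]>200:
        b=cv2.boxPoints(cv2.minAreaRect(np.argwhere(l==i)[:,::-1].astype(np.float32)));print(s[i],b.tolist());print(plane(c,b,50))
print("pred handle",proj(c,[[464.3,7,50],O]))
E
```

```text
time: 1.65
tcp_pos: [454.3, 7.4, 199.5]
tool_rot: [0.782, 0.623, -0.001, -0.0]
wrist_force: [-0.6, -0.4, -0.9]
width: 0.302
[[ 0.97 -0.22 -0.  ]
 [-0.21 -0.94  0.28]
 [-0.06 -0.27 -0.96]] [-440.91   76.77  383.15]
[ 333  151   15  143 1708] [[332.234130859375, 292.95391845703125], [334.601806640625, 150.8933868408203], [347.6815185546875, 151.11138916015625], [345.3138427734375, 293.17193603515625]]
[[447.18 -45.17  50.  ]
 [472.67  61.    50.  ]
 [481.75  58.78  50.  ]
 [457.17 -47.64  50.  ]]
pred handle [[339.35 225.18]
 [459.49 228.24]]
```

View pics/w1.png

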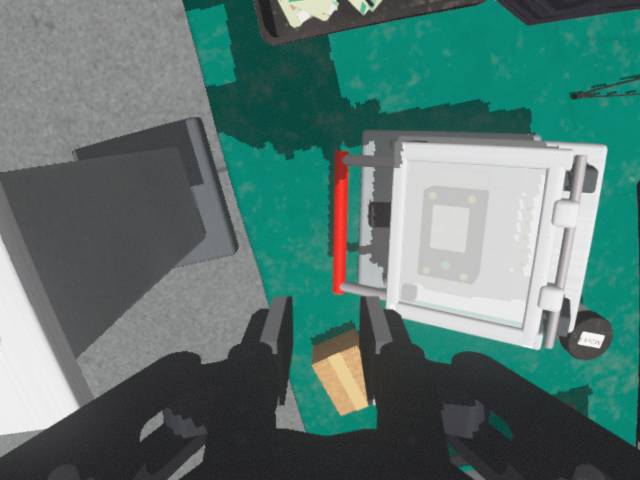

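The wrist view shows the red bar from (341,151) to (339,293). That puts its centre at (464.7, 6.7), which agrees with the side view to within 1 mm. The module is visible under the lid at (455,233). Next I descend and grip the bar.

```bash
python3 -m inch '[{"gripper":0.3,"x":0.2,"y":1.0,"z":4,"ax":0,"ay":0,"az":0},{"gripper":0.3,"x":0.2,"y":1.0,"z":8,"ax":0,"ay":0,"az":0},{"gripper":0.3,"x":0.2,"y":1.0,"z":12,"ax":0,"ay":0,"az":0},{"gripper":0.3,"x":0.2,"y":1.0,"z":14,"ax":0,"ay":0,"az":0},{"gripper":0.05,"x":0.2,"y":1.0,"z":14,"ax":0,"ay":0,"az":0},{"gripper":0.05,"x":0.2,"y":1.0,"z":14,"ax":0,"ay":0,"az":0},{"gripper":0.05,"x":0.2,"y":1.0,"z":14,"ax":0,"ay":0,"az":0},{"gripper":0.05,"x":0.2,"y":1.0,"z":14,"ax":0,"ay":0,"az":0}]' 20
python3 - <<'E'
from h import *
# arc relative to gripped bar; tool down: y=+XH, z=down
for th in np.radians([0,15,30,45,60,75,90,105,120,135,138]):
    e=th-np.pi/6; print(round(np.degrees(th)), "y",round(15*(-np.cos(e)+np.cos(np.pi/6)),2),"z",round(-15*(np.sin(e)+.5),2))
E
```

```text
time: 2.5
tcp_pos: [466.1, 6.1, 62.0]
tool_rot: [0.783, 0.622, 0.001, 0.002]
wrist_force: [-0.8, -0.3, -0.0]
width: 0.05
0 y 0.0 z -0.0
15 y -1.5 z -3.62
30 y -2.01 z -7.5
45 y -1.5 z -11.38
60 y 0.0 z -15.0
75 y 2.38 z -18.11
90 y 5.49 z -20.49
105 y 9.11 z -21.99
120 y 12.99 z -22.5
135 y 16.87 z -21.99
138 y 17.63 z -21.77
```

```bash
python3 - <<'E'
from h import *
c=read_camera("side");im=c["pixels"];cv2.imwrite("pics/s2.png",cv2.resize(im[280:430,230:430],None,fx=3,fy=3,interpolation=cv2.INTER_CUBIC))
w=read_camera("wrist");cv2.imwrite("pics/w2.png",w["pixels"])
print(r.get_obs()['wrist_force'],r.get_obs()['width'])
E
```

```text
[ 1.35 -0.41  0.38] 0.05126023721135923
```

View pics/s2.png

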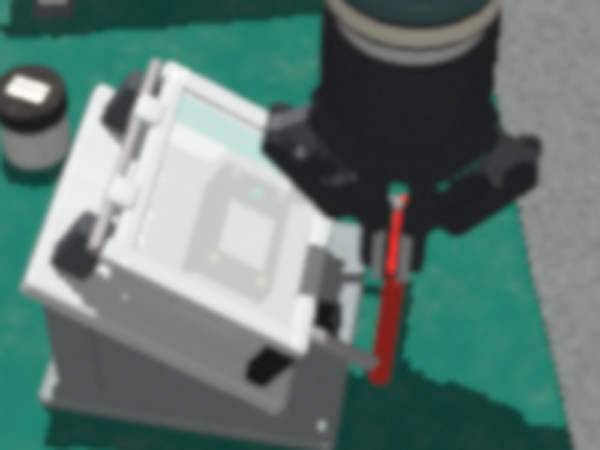

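The side crop shows the red bar between the two fingers at about (393,265). I'll close fully and see where the fingers stop.

```bash
python3 -m inch '[{"gripper":0,"x":0,"y":0,"z":0,"ax":0,"ay":0,"az":0},{"gripper":0,"x":0,"y":0,"z":0,"ax":0,"ay":0,"az":0}]' 30
```

```text
time: 2.8
tcp_pos: [464.9, 6.7, 60.2]
tool_rot: [0.783, 0.623, 0.0, 0.0]
wrist_force: [-0.2, 1.0, -0.1]
width: -0.001
```

View pics/w2.png

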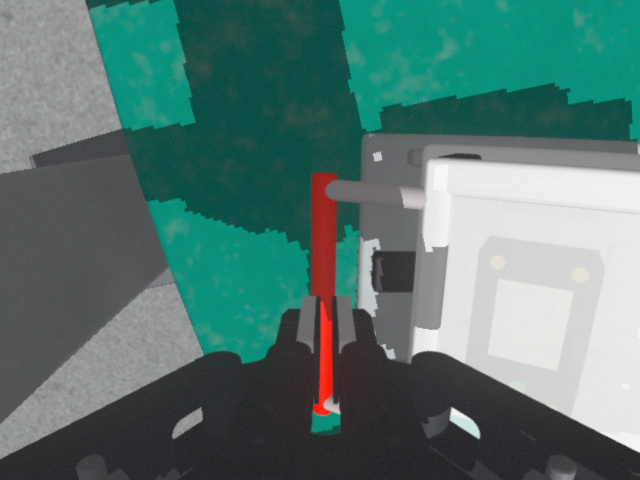

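```bash
python3 - <<'E'
from h import *
c=read_camera("wrist");o=r.get_obs();R0=Ro.from_quat(o['tool_rot']).as_matrix();p=o['tcp_pos']
print(c["mtx"][0,0],-c["R"].T@c["t"],p)
for dz in(0,10,22):
    print(dz,proj(c,[p+R0@[0,0,dz],p+R0@[11,0,dz],p+R0@[-11,0,dz]]).tolist())
m=red(c["pixels"]).astype(np.uint8);n,l,s,ce=cv2.connectedComponentsWithStats(m)
for i in range(1,n):
    if s[i,4]>100:print(s[i],cv2.boxPoints(cv2.minAreaRect(np.argwhere(l==i)[:,::-1].astype(np.float32))).tolist())
for z in (30,35,40,45,50):print(z,proj(c,[[464.5+.2247*y,7+.9744*y,z] for y in(-50,50,)]).tolist())
cv2.imwrite("pics/w3.png",c["pixels"][150:450,200:460])
E
```

```text
406.52105284906474 [480.7   76.42 207.13] [464.74   6.7   60.01]
0 [[325.8545478477728, 315.9057928603247], [325.87286315301395, 290.22070286624745], [325.83694792139903, 340.50404538981076]]
10 [[325.84918411196594, 305.4114743648954], [325.8663423029391, 280.968112239438], [325.832653640515, 328.89520213406377]]
22 [[325.8434820354132, 294.2565246713469], [325.8594303756445, 271.16444795941567], [325.8280758232327, 316.5150830819476]]
[ 315  174   25  122 2708] [[315.0, 174.0], [339.0, 174.0], [339.0, 295.0], [315.0, 295.0]]
[318 404  16  14 123] [[317.8077087402344, 415.9615783691406], [320.3846130371094, 403.0769348144531], [334.6153869628906, 405.9230651855469], [332.0384826660156, 418.8077087402344]]
30 [[325.1952920855734, 378.8974292242817], [325.16550473631156, 179.62212778313602]]
35 [[325.1860541950616, 384.80220047919056], [325.1532920584514, 181.04671905733255]]
40 [[325.1764032140416, 390.9821318592212], [325.14037347094865, 182.55397886688579]]
45 [[325.16631253243446, 397.45597858247487], [325.12668604753424, 184.15130620714368]]
50 [[325.1557534383744, 404.2441208956484], [325.1121591665951, 185.8470086617749]]
```

View pics/w3.png

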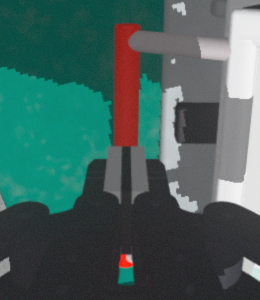

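The pads shut to zero width without touching the bar. In both views the fingertips are above the bar, at z of about 59, so they are not 22 mm ahead of the reported TCP. I'll open, go 18 mm lower and close again.

```bash
python3 -m inch '[{"gripper":0.3,"x":0,"y":0,"z":0,"ax":0,"ay":0,"az":0},{"gripper":0.3,"x":0,"y":0,"z":0,"ax":0,"ay":0,"az":0},{"gripper":0.3,"x":0,"y":0,"z":0.9,"ax":0,"ay":0,"az":0},{"gripper":0.3,"x":0,"y":0,"z":1.8,"ax":0,"ay":0,"az":0},{"gripper":0,"x":0,"y":0,"z":1.8,"ax":0,"ay":0,"az":0},{"gripper":0,"x":0,"y":0,"z":1.8,"ax":0,"ay":0,"az":0},{"gripper":0,"x":0,"y":0,"z":1.8,"ax":0,"ay":0,"az":0}]' 30
```

```text
time: 3.55
tcp_pos: [463.8, 6.6, 41.2]
tool_rot: [0.783, 0.622, -0.001, -0.001]
wrist_force: [-1.5, -0.7, -1.9]
width: 0.1
```

```bash
python3 -m inch '[{"gripper":0.22,"x":0,"y":0,"z":0,"ax":0,"ay":0,"az":0},{"gripper":0.22,"x":0,"y":0,"z":0.4,"ax":0,"ay":0,"az":0},{"gripper":0.22,"x":0,"y":0,"z":0.8,"ax":0,"ay":0,"az":0},{"gripper":0,"x":0,"y":0,"z":0.8,"ax":0,"ay":0,"az":0},{"gripper":0,"x":0,"y":0,"z":0.8,"ax":0,"ay":0,"az":0},{"gripper":0,"x":0,"y":0,"z":0.8,"ax":0,"ay":0,"az":0}]' 30
```

```text
time: 4.15
tcp_pos: [464.5, 6.6, 33.7]
tool_rot: [0.783, 0.622, -0.0, -0.0]
wrist_force: [0.1, -0.2, -1.4]
width: 0.102
```

The fingers stop at width 0.102 at both depths, so the bar is firmly held. Now I swing the lid along the arc.

```bash
python3 -m inch '[{"gripper":0,"x":0,"y":-0.87,"z":-1.76,"ax":0,"ay":0,"az":0},{"gripper":0,"x":0,"y":-1.5,"z":-3.62,"ax":0,"ay":0,"az":0},{"gripper":0,"x":0,"y":-1.88,"z":-5.54,"ax":0,"ay":0,"az":0},{"gripper":0,"x":0,"y":-2.01,"z":-7.5,"ax":0,"ay":0,"az":0},{"gripper":0,"x":0,"y":-1.88,"z":-9.46,"ax":0,"ay":0,"az":0},{"gripper":0,"x":0,"y":-1.5,"z":-11.38,"ax":0,"ay":0,"az":0},{"gripper":0,"x":0,"y":-0.87,"z":-13.24,"ax":0,"ay":0,"az":0},{"gripper":0,"x":0,"y":0,"z":-15,"ax":0,"ay":0,"az":0}]' 30
```

```text
time: 4.95
tcp_pos: [463.4, 6.9, 184.1]
tool_rot: [0.783, 0.622, -0.001, -0.001]
wrist_force: [-1.7, 0.9, -1.2]
width: 0.104
```

```bash
python3 -m inch '[{"gripper":0,"x":0,"y":1.09,"z":-1.63,"ax":0,"ay":0,"az":0},{"gripper":0,"x":0,"y":2.38,"z":-3.11,"ax":0,"ay":0,"az":0},{"gripper":0,"x":0,"y":3.86,"z":-4.4,"ax":0,"ay":0,"az":0},{"gripper":0,"x":0,"y":5.49,"z":-5.49,"ax":0,"ay":0,"az":0},{"gripper":0,"x":0,"y":7.25,"z":-6.36,"ax":0,"ay":0,"az":0},{"gripper":0,"x":0,"y":9.11,"z":-6.99,"ax":0,"ay":0,"az":0},{"gripper":0,"x":0,"y":11.03,"z":-7.37,"ax":0,"ay":0,"az":0},{"gripper":0,"x":0,"y":12.99,"z":-7.5,"ax":0,"ay":0,"az":0}]' 30
python3 -c "
from h import *
for n in('side','wrist'):
    c=read_camera(n);cv2.imwrite(f'pics/{n}4.png',c['pixels'])
s=cv2.imread('pics/side4.png')[230:430,200:440];w=cv2.imread('pics/wrist4.png')
cv2.imwrite('pics/c4.png',np.hstack([cv2.resize(s,(400,333)),cv2.resize(w,(400,333))]))"
```

```text
time: 5.75
tcp_pos: [591.3, -23.8, 260.3]
tool_rot: [0.783, 0.622, -0.001, 0.001]
wrist_force: [-2.3, -1.9, 6.9]
width: 0.103
```

View pics/c4.png

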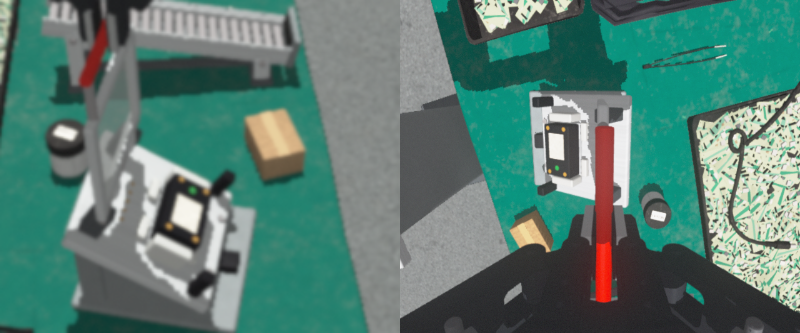

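The lid is upright with the bar still held. The module is uncovered, in the side half of the picture at (182,205). I'll carry the lid to about 140°, release it and retract upward.

```bash
python3 -m inch '[{"gripper":0,"x":0,"y":1.96,"z":0.13,"ax":0,"ay":0,"az":0},{"gripper":0,"x":0,"y":3.88,"z":0.51,"ax":0,"ay":0,"az":0},{"gripper":0,"x":0,"y":5.13,"z":0.9,"ax":0,"ay":0,"az":0},{"gripper":0.3,"x":0,"y":5.13,"z":0.9,"ax":0,"ay":0,"az":0},{"gripper":0.35,"x":0,"y":5.6,"z":0.9,"ax":0,"ay":0,"az":0},{"gripper":0.4,"x":0,"y":5.6,"z":-2,"ax":0,"ay":0,"az":0},{"gripper":0.5,"x":0,"y":5.6,"z":-5,"ax":0,"ay":0,"az":0},{"gripper":0.7,"x":0,"y":5.6,"z":-8,"ax":0,"ay":0,"az":0}]' 30
python3 - <<'E'
from h import *
O=np.array([550.3,-12.9,58.]);
delta(O+170*NZ-10*NX,B,-NZ)
E
```

```text
time: 6.65
tcp_pos: [645.2, -34.4, 339.8]
tool_rot: [0.782, 0.623, 0.0, -0.001]
wrist_force: [-0.4, -0.2, 0.6]
width: 0.652
shift cm [ -0.04 -19.09  13.97] turn deg [-30.05  -0.05   0.02] tcp [645.22 -34.37 339.78] t 6.65
```

```bash
python3 -m inch '[{"gripper":0.8,"x":0,"y":-5,"z":-0.5,"ax":-7,"ay":0,"az":0},{"gripper":0.8,"x":0,"y":-10,"z":0,"ax":-15,"ay":0,"az":0},{"gripper":0.8,"x":0,"y":-15,"z":2,"ax":-22,"ay":0,"az":0},{"gripper":0.8,"x":0,"y":-19,"z":5,"ax":-30,"ay":0,"az":0},{"gripper":0.8,"x":0,"y":-19.1,"z":9,"ax":-30,"ay":0,"az":0},{"gripper":0.8,"x":0,"y":-19.1,"z":12,"ax":-30,"ay":0,"az":0},{"gripper":0.8,"x":0,"y":-19.1,"z":14,"ax":-30,"ay":0,"az":0},{"gripper":0.8,"x":0,"y":-19.1,"z":14,"ax":-30,"ay":0,"az":0}]' 30
python3 - <<'E'
from h import *
O=np.array([550.3,-12.9,58.])
c=read_camera("wrist");s=read_camera("side")
print(r.get_obs()['tcp_pos'])
for nm,cc in(("w",c),("s",s)):
    print(nm,proj(cc,[O+30*NZ,O+30*NZ+32*B+20*NX,O+30*NZ-32*B-20*NX]).tolist())
im=c["pixels"].copy();cv2.imwrite("pics/w5raw.png",im);cv2.imwrite("pics/s5raw.png",s["pixels"])
for p in proj(c,[O+30*NZ+a*32*B+b*20*NX for a in(-1,1) for b in(-1,1)]):cv2.circle(im,tuple(int(v) for v in p),2,(255,0,255),-1)
s2=s["pixels"].copy()
for p in proj(s,[O+30*NZ+a*32*B+b*20*NX for a in(-1,1) for b in(-1,1)]):cv2.circle(s2,tuple(int(v) for v in p),1,(255,0,255),-1)
cv2.imwrite("pics/c5.png",np.hstack([cv2.resize(im[60:440,140:560],(420,380)),cv2.resize(s2[300:427,240:366],(377,380))]))
E
```

```text
time: 7.45
tcp_pos: [456.6, 8.6, 194.3]
tool_rot: [0.756, 0.602, 0.159, 0.2]
wrist_force: [0.3, -0.0, 0.3]
width: 0.801
[459.8    8.12 199.78]
w [[348.6981857805076, 232.02439983389385], [378.0696228395636, 187.66626180166372], [320.9446293967787, 273.88250532043907]]
s [[311.66312918916066, 354.1983902610412], [295.1678450445199, 366.0023667792036], [326.9851300708503, 343.1836051807843]]
```

View pics/c5.png

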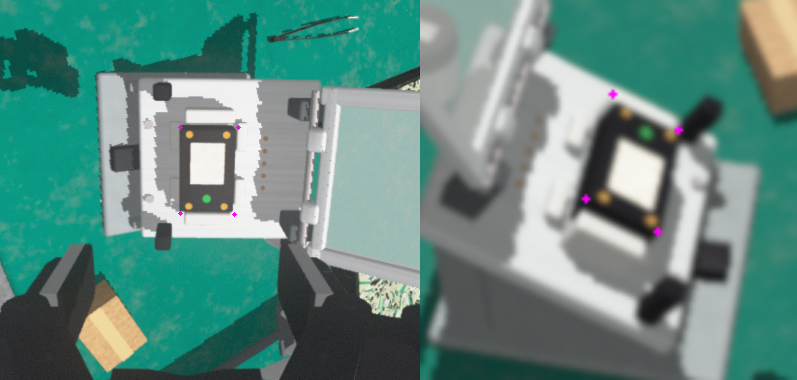

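The wrist view agrees with the predicted module corners to 1–2 px. The side view suggests the module's top is 3–4 mm lower than predicted. The lid rests back at its end stop. I'll move in to 45 mm above the pocket floor and check where the fingertips really are.

```bash
python3 - <<'E'
from h import *
O=np.array([550.3,-12.9,58.])
delta(O+45*NZ,B,-NZ)
E
```

```text
shift cm [-0.02  0.94 12.43] turn deg [ 0.08 -0.03 -0.01] tcp [459.8    8.12 199.78] t 7.55
```

```bash
python3 -m inch '[{"gripper":0.7,"x":0,"y":0.9,"z":3,"ax":0,"ay":0,"az":0},{"gripper":0.7,"x":0,"y":0.9,"z":6,"ax":0,"ay":0,"az":0},{"gripper":0.7,"x":0,"y":0.9,"z":9,"ax":0,"ay":0,"az":0},{"gripper":0.7,"x":0,"y":0.9,"z":12.4,"ax":0,"ay":0,"az":0},{"gripper":0.7,"x":0,"y":0.9,"z":12.4,"ax":0,"ay":0,"az":0},{"gripper":0.7,"x":0,"y":0.9,"z":12.4,"ax":0,"ay":0,"az":0}]' 30
python3 - <<'E'
from h import *
O=np.array([550.3,-12.9,58.])
c=read_camera("wrist");s=read_camera("side");w=read_camera("scene")
o=r.get_obs();p=o['tcp_pos'];R0=Ro.from_quat(o['tool_rot']).as_matrix();print("in nest",np.array([NX,B,NZ])@(p-O))
im=c["pixels"].copy();s2=s["pixels"].copy();cv2.imwrite("pics/w6raw.png",im);cv2.imwrite("pics/s6raw.png",s2)
def dots(im,cc):
    for dz,col in((0,(255,0,255)),(22,(0,255,255))):
        for y in(-30,30):
            q=proj(cc,[p+R0@[11,y,dz]])[0];cv2.circle(im,tuple(int(round(v)) for v in q),1 if cc is s else 3,col,-1)
dots(im,c);dots(s2,s)
cv2.imwrite("pics/c6.png",np.hstack([cv2.resize(im[100:480,110:550],(440,380)),cv2.resize(s2[290:417,230:350],(360,380),interpolation=cv2.INTER_CUBIC)]))
E
```

```text
time: 8.15
tcp_pos: [528.8, -8.1, 97.2]
tool_rot: [0.756, 0.601, 0.161, 0.203]
wrist_force: [0.5, -0.9, 1.0]
width: 0.701
in nest [ 1.78  0.11 46.49]
```

View pics/c6.png

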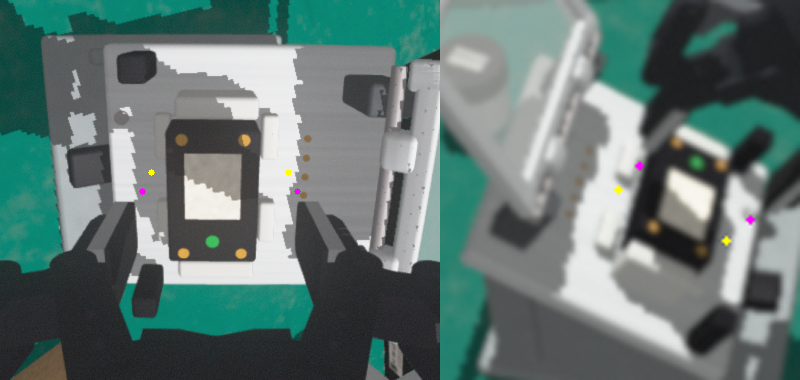

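In the wrist view the tips are at rows 205–270, short of the projected TCP. Allowing for the swing-back with opening, they are about 10–15 mm behind the reported TCP. I'll go deeper in stages and use the closing width to tell when the module is between the pads.

```bash
python3 -m inch '[{"gripper":0.65,"x":0,"y":-0.15,"z":1.5,"ax":0,"ay":0,"az":0},{"gripper":0.65,"x":0,"y":-0.15,"z":2.6,"ax":0,"ay":0,"az":0},{"gripper":0.65,"x":0,"y":-0.15,"z":2.6,"ax":0,"ay":0,"az":0},{"gripper":0.38,"x":0,"y":-0.15,"z":2.6,"ax":0,"ay":0,"az":0},{"gripper":0.38,"x":0,"y":-0.15,"z":2.6,"ax":0,"ay":0,"az":0},{"gripper":0.38,"x":0,"y":-0.15,"z":2.6,"ax":0,"ay":0,"az":0}]' 20
python3 - <<'E'
from h import *
O=np.array([550.3,-12.9,58.])
o=r.get_obs();print(np.array([NX,B,NZ])@(o['tcp_pos']-O),o['width'])
E
```

```text
time: 8.9
tcp_pos: [540.0, -10.6, 74.2]
tool_rot: [0.756, 0.601, 0.162, 0.204]
wrist_force: [1.0, -0.5, 1.3]
width: 0.451
[-0.99 -0.1  19.28] 0.4511061282231419
```

```bash
python3 -m inch '[{"gripper":0.6,"x":0,"y":0,"z":0,"ax":0,"ay":0,"az":0},{"gripper":0.6,"x":0,"y":0.1,"z":0.3,"ax":0,"ay":0,"az":0},{"gripper":0.6,"x":0,"y":0.1,"z":0.7,"ax":0,"ay":0,"az":0},{"gripper":0.6,"x":0,"y":0.1,"z":0.7,"ax":0,"ay":0,"az":0},{"gripper":0.35,"x":0,"y":0.1,"z":0.7,"ax":0,"ay":0,"az":0},{"gripper":0.35,"x":0,"y":0.1,"z":0.7,"ax":0,"ay":0,"az":0},{"gripper":0.35,"x":0,"y":0.1,"z":0.7,"ax":0,"ay":0,"az":0}]' 40
python3 - <<'E'
from h import *
O=np.array([550.3,-12.9,58.])
o=r.get_obs();print(np.array([NX,B,NZ])@(o['tcp_pos']-O),o['width'])
c=read_camera("wrist");cv2.imwrite("pics/w7raw.png",c["pixels"])
E
```

```text
time: 9.6
tcp_pos: [543.8, -11.6, 67.5]
tool_rot: [0.756, 0.601, 0.161, 0.203]
wrist_force: [1.0, 0.2, 0.2]
width: 0.457
[-1.   -0.25 11.58] 0.4570066822663344
```

```bash
python3 -m inch '[{"gripper":0.35,"x":0,"y":0,"z":-1.5,"ax":0,"ay":0,"az":0},{"gripper":0.35,"x":0,"y":0,"z":-4,"ax":0,"ay":0,"az":0},{"gripper":0.35,"x":0,"y":0,"z":-7,"ax":0,"ay":0,"az":0},{"gripper":0.35,"x":0,"y":0,"z":-10,"ax":0,"ay":0,"az":0},{"gripper":0.35,"x":0,"y":0,"z":-13,"ax":0,"ay":0,"az":0},{"gripper":0.35,"x":0,"y":0,"z":-16,"ax":0,"ay":0,"az":0},{"gripper":0.35,"x":0,"y":0,"z":-16,"ax":0,"ay":0,"az":0}]' 40
python3 - <<'E'
from h import *
a=np.radians(12);L=np.array([np.cos(a),0.02,np.sin(a)]);LZ=np.cross(L/np.linalg.norm(L),[-.02,1,0])
print(LZ);delta([600,-289,230],L,-LZ);delta([600,-289,230],-L,-LZ)
c=read_camera("wrist");cv2.imwrite("pics/w8raw.png",c["pixels"]);print(r.get_obs()['joints'])
E
```

```text
time: 10.35
tcp_pos: [466.0, 6.9, 210.4]
tool_rot: [0.755, 0.601, 0.164, 0.205]
wrist_force: [1.0, 0.7, -0.3]
width: 0.454
[-0.21 -0.    0.98]
shift cm [-25.82  18.     8.25] turn deg [ 17.8  -10.11  75.86] tcp [466.03   6.86 210.39] t 10.35
shift cm [-25.82  18.     8.25] turn deg [  10.77   18.97 -102.33] tcp [466.03   6.86 210.39] t 10.35
[-0.04 -0.47  1.96 -0.1   1.13  0.2 ]
```

```bash
python3 -m inch '[{"gripper":0.35,"x":-2.5,"y":1.8,"z":0.4,"ax":1.5,"ay":-0.8,"az":6},{"gripper":0.35,"x":-6,"y":4.2,"z":1.2,"ax":3.3,"ay":-1.9,"az":14},{"gripper":0.35,"x":-10,"y":7,"z":2.5,"ax":5,"ay":-2.9,"az":22},{"gripper":0.35,"x":-14,"y":9.8,"z":4,"ax":7,"ay":-4,"az":30},{"gripper":0.35,"x":-18,"y":12.5,"z":5.5,"ax":8.9,"ay":-5,"az":38},{"gripper":0.35,"x":-22,"y":15.3,"z":7,"ax":10.8,"ay":-6,"az":46},{"gripper":0.35,"x":-24.5,"y":17,"z":7.8,"ax":12.6,"ay":-7.2,"az":54},{"gripper":0.35,"x":-25.8,"y":18,"z":8.2,"ax":14.4,"ay":-8.2,"az":62}]' 40
python3 - <<'E'
from h import *
a=np.radians(12);L=np.array([np.cos(a),0.02,np.sin(a)]);LZ=np.cross(L/np.linalg.norm(L),[-.02,1,0])
delta([600,-289,230],L,-LZ);print(r.get_obs()['width'])
E
```

```text
time: 11.2
tcp_pos: [598.8, -292.4, 219.7]
tool_rot: [0.985, 0.122, 0.114, 0.037]
wrist_force: [-0.3, 0.5, -1.1]
width: 0.455
shift cm [ 0.42 -0.19 -0.99] turn deg [ 3.03 -1.18 13.3 ] tcp [ 598.85 -292.35  219.66] t 11.2
0.4551897425178007
```

```bash
python3 -m inch '[{"gripper":0.35,"x":0.4,"y":-0.2,"z":-1,"ax":1.5,"ay":-0.6,"az":6.6},{"gripper":0.35,"x":0.4,"y":-0.2,"z":-1,"ax":3,"ay":-1.2,"az":13.3},{"gripper":0.35,"x":0.4,"y":-0.2,"z":-1,"ax":3,"ay":-1.2,"az":13.3}]' 40
python3 - <<'E'
from h import *
a=np.radians(12);yw=np.radians(1.2)
L=np.array([np.cos(a)*np.cos(yw),np.cos(a)*np.sin(yw),np.sin(a)]);LY=np.array([-np.sin(yw),np.cos(yw),0]);LZ=np.cross(L,LY)
LO=np.array([545,-289.5,66.])
c=read_camera("wrist");s=read_camera("side");print(r.get_obs()['tcp_pos'],r.get_obs()['tool_rot'])
im=c["pixels"].copy();s2=s["pixels"].copy();cv2.imwrite("pics/w9raw.png",im);cv2.imwrite("pics/s9raw.png",s2)
pts=[LO+x*L+y*LY+z*LZ for x in(129,70,-131) for y in(-23,23) for z in(0,)]
for i,cc in((im,c),(s2,s)):
    P=proj(cc,pts);print(P.round(1).tolist())
    for p in P:
        if 0<p[0]<640 and 0<p[1]<480:cv2.circle(i,tuple(int(round(v)) for v in p),1,(255,0,255),-1)
cv2.imwrite("pics/c9.png",np.hstack([cv2.resize(im,(400,300)),cv2.resize(s2[205:325,220:390],(400,282),interpolation=cv2.INTER_CUBIC)[:282].copy() if 0 else cv2.copyMakeBorder(cv2.resize(s2[205:325,220:390],(400,282),interpolation=cv2.INTER_CUBIC),0,18,0,0,0)]))
E
```

```text
time: 11.5
tcp_pos: [599.7, -286.7, 231.3]
tool_rot: [0.994, 0.014, 0.105, 0.0]
wrist_force: [0.5, -0.0, -1.5]
width: 0.453
[ 599.4  -285.73  231.94] [0.99 0.02 0.11 0.  ]
[[361.7, 171.3], [298.3, 170.7], [359.3, 249.2], [299.1, 248.8], [351.9, 458.2], [301.9, 458.0]]
[[233.4, 227.2], [231.9, 242.5], [264.3, 230.6], [264.1, 246.0], [365.5, 241.9], [369.0, 257.1]]
```

View pics/c9.png

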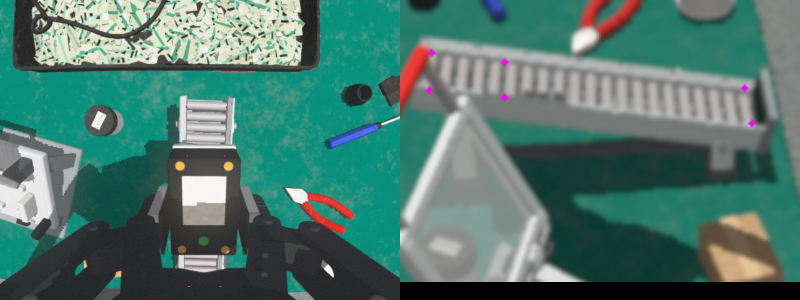

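The wrist half shows the held module above the lane, with the lane's high end at columns 180–237 in the half-size picture. The side half shows the predicted dots lying on the roller edges. I'll measure the lane's centreline more precisely from column profiles.

```bash
python3 - <<'E'
import numpy as np,cv2
im=cv2.imread("pics/w9raw.png");h=cv2.cvtColor(im,cv2.COLOR_BGR2HSV)
m=((h[...,1]<60)&(h[...,2]>70))
for v in(150,160,170,180,190,200,210,220):
    x=np.flatnonzero(m[v,270:400])+270; print(v,x.min() if len(x) else None,x.max() if len(x) else None,im[v,280:390:5,1].tolist())
E
```

```text
150 None None [149, 149, 148, 148, 147, 151, 148, 149, 146, 145, 143, 147, 145, 146, 146, 147, 145, 144, 146, 145, 141, 146]
160 288 375 [147, 148, 226, 225, 177, 188, 186, 186, 185, 188, 180, 165, 162, 160, 158, 143, 147, 152, 180, 223, 146, 147]
170 288 374 [89, 150, 228, 225, 188, 203, 204, 208, 209, 211, 211, 214, 215, 219, 220, 224, 223, 168, 184, 177, 148, 149]
180 287 374 [88, 91, 229, 226, 178, 172, 171, 165, 162, 161, 160, 165, 166, 161, 181, 112, 106, 178, 186, 155, 149, 152]
190 285 373 [88, 103, 229, 226, 166, 177, 178, 178, 185, 184, 185, 189, 191, 195, 195, 198, 154, 177, 189, 151, 149, 148]
200 281 377 [94, 129, 228, 226, 205, 206, 204, 201, 198, 198, 198, 194, 190, 189, 188, 182, 166, 181, 203, 210, 145, 145]
210 284 373 [87, 84, 230, 225, 184, 182, 137, 112, 115, 122, 136, 137, 140, 145, 152, 159, 139, 178, 222, 148, 144, 147]
220 287 371 [84, 89, 230, 225, 220, 223, 223, 223, 221, 221, 223, 221, 221, 219, 217, 215, 150, 181, 231, 144, 144, 147]
```

```bash
cat >> h.py <<'E'
a=np.radians(12);yw=np.radians(1.2)
L=np.array([np.cos(a)*np.cos(yw),np.cos(a)*np.sin(yw),np.sin(a)]);LY=np.array([-np.sin(yw),np.cos(yw),0]);LZ=np.cross(L,LY);LO=np.array([545,-289.5,66.])
def inlane():
    o=r.get_obs();R0=Ro.from_quat(o['tool_rot']).as_matrix();A=np.c_[L,LY,LZ]
    print("tcp in lane",A.T@(o['tcp_pos']-LO),"z axis",A.T@R0[:,2],"x axis",A.T@R0[:,0],"F lane",A.T@o['wrist_force'],o['width'],round(o['time'],2))
E
python3 -c "
from h import *
inlane();delta(LO+75*L+27*LZ,L,-LZ)"
```

```text
tcp in lane [ 87.78   2.63 150.99] z axis [ 0. -0. -1.] x axis [1.   0.01 0.  ] F lane [ 0.1   0.35 -1.56] 0.4553583741759216 11.6
shift cm [-1.31  0.22 12.4 ] turn deg [ 0.12 -0.14  0.6 ] tcp [ 599.4  -285.73  231.94] t 11.6
```

```bash
python3 -m inch '[{"gripper":0.35,"x":-0.6,"y":0.2,"z":3,"ax":0.1,"ay":-0.1,"az":0.6},{"gripper":0.35,"x":-1.3,"y":0.2,"z":7,"ax":0.1,"ay":-0.1,"az":0.6},{"gripper":0.35,"x":-1.3,"y":0.2,"z":10,"ax":0.1,"ay":-0.1,"az":0.6},{"gripper":0.35,"x":-1.3,"y":0.2,"z":12,"ax":0.1,"ay":-0.1,"az":0.6},{"gripper":0.35,"x":-1.3,"y":0.2,"z":12.4,"ax":0.1,"ay":-0.1,"az":0.6},{"gripper":0.35,"x":-1.3,"y":0.2,"z":12.4,"ax":0.1,"ay":-0.1,"az":0.6},{"gripper":0.35,"x":-1.3,"y":0.2,"z":12.4,"ax":0.1,"ay":-0.1,"az":0.6}]' 40
python3 - <<'E'
from h import *
inlane()
c=read_camera("wrist");s=read_camera("side")
cv2.imwrite("pics/w10raw.png",c["pixels"])
im=c["pixels"];h=cv2.cvtColor(im,cv2.COLOR_BGR2HSV);m=((h[...,1]<60)&(h[...,2]>70))
P=proj(c,[LO+x*L+y*LY for x in(129,110) for y in(-23,23)]);print(P)
for x,v in((129,P[0,1]),(110,P[2,1])):
    v=int(v);q=np.flatnonzero(m[v,220:450])+220;print(v,q.min(),q.max(),(q.min()+q.max())/2)
E
```

```text
time: 12.3
tcp_pos: [614.5, -288.4, 112.8]
tool_rot: [0.994, 0.01, 0.108, 0.001]
wrist_force: [0.3, -0.2, -1.2]
width: 0.456
tcp in lane [77.68 -0.38 31.36] z axis [ 0.01 -0.   -1.  ] x axis [ 1.   -0.    0.01] F lane [ 0.02 -0.21 -1.22] 0.45633506707200416 12.3
[[380.34 174.39]
 [275.09 174.41]
 [378.92 216.98]
 [276.41 217.04]]
174 255 403 329.0
216 250 404 327.0
```

```bash
python3 -m inch '[{"gripper":0.35,"x":0,"y":0,"z":0.5,"ax":0,"ay":0,"az":0},{"gripper":0.35,"x":0,"y":0,"z":1.0,"ax":0,"ay":0,"az":0},{"gripper":0.35,"x":0,"y":0,"z":1.0,"ax":0,"ay":0,"az":0},{"gripper":0.35,"x":0,"y":0,"z":1.0,"ax":0,"ay":0,"az":0}]' 40; python3 -c "
from h import *
inlane()"
python3 -m inch '[{"gripper":0.35,"x":0,"y":0,"z":0.1,"ax":0,"ay":0,"az":0},{"gripper":0.35,"x":0,"y":0,"z":0.2,"ax":0,"ay":0,"az":0},{"gripper":0.35,"x":0,"y":0,"z":0.2,"ax":0,"ay":0,"az":0}]' 40; python3 -c "
from h import *
inlane()"
```

```text
time: 12.8
tcp_pos: [615.8, -288.0, 100.9]
tool_rot: [0.994, 0.01, 0.106, -0.0]
wrist_force: [-0.3, 0.3, -0.6]
width: 0.457
tcp in lane [76.52  0.02 19.37] z axis [ 0. -0. -1.] x axis [ 1. -0.  0.] F lane [-0.4   0.27 -0.56] 0.45705888972292247 12.8
time: 13.1
tcp_pos: [616.4, -288.1, 99.3]
tool_rot: [0.994, 0.01, 0.107, -0.0]
wrist_force: [0.4, 0.3, -0.7]
width: 0.454
tcp in lane [76.76 -0.07 17.7 ] z axis [ 0. -0. -1.] x axis [ 1. -0.  0.] F lane [ 0.28  0.27 -0.82] 0.45393073761980485 13.1
```

```bash
python3 -m inch '[{"gripper":0.35,"x":0,"y":0,"z":0.2,"ax":0,"ay":0,"az":0},{"gripper":0.35,"x":0,"y":0,"z":0.4,"ax":0,"ay":0,"az":0},{"gripper":0.35,"x":0,"y":0,"z":0.4,"ax":0,"ay":0,"az":0}]' 40; python3 -c "
from h import *
inlane()"
python3 -m inch '[{"gripper":0.35,"x":0,"y":0,"z":0.1,"ax":0,"ay":0,"az":0},{"gripper":0.35,"x":0,"y":0,"z":0.15,"ax":0,"ay":0,"az":0},{"gripper":0.35,"x":0,"y":0,"z":0.15,"ax":0,"ay":0,"az":0}]' 40; python3 -c "
from h import *
inlane()"
```

```text
time: 13.4
tcp_pos: [617.1, -287.9, 94.9]
tool_rot: [0.994, 0.01, 0.106, -0.0]
wrist_force: [0.0, 0.1, -1.5]
width: 0.455
tcp in lane [76.52  0.05 13.28] z axis [ 0. -0. -1.] x axis [ 1. -0.  0.] F lane [-0.31  0.12 -1.52] 0.4547639620708575 13.4
time: 13.7
tcp_pos: [617.6, -288.1, 93.9]
tool_rot: [0.994, 0.01, 0.107, -0.0]
wrist_force: [0.1, -0.4, -1.3]
width: 0.454
tcp in lane [76.79 -0.09 12.21] z axis [ 0. -0. -1.] x axis [ 1. -0.  0.] F lane [-0.17 -0.44 -1.34] 0.4543014981210604 13.7
```

```bash
python3 -m inch '[{"gripper":0.35,"x":0,"y":0,"z":0.1,"ax":0,"ay":0,"az":0},{"gripper":0.35,"x":0,"y":0,"z":0.15,"ax":0,"ay":0,"az":0},{"gripper":0.35,"x":0,"y":0,"z":0.15,"ax":0,"ay":0,"az":0}]' 40; python3 -c "
from h import *
inlane()"
python3 -m inch '[{"gripper":0.35,"x":0,"y":0,"z":0.1,"ax":0,"ay":0,"az":0},{"gripper":0.35,"x":0,"y":0,"z":0.15,"ax":0,"ay":0,"az":0},{"gripper":0.35,"x":0,"y":0,"z":0.15,"ax":0,"ay":0,"az":0}]' 40; python3 -c "
from h import *
inlane()"
```

```text
time: 14.0
tcp_pos: [618.3, -288.2, 93.4]
tool_rot: [0.994, 0.01, 0.107, 0.0]
wrist_force: [-0.8, 1.0, 2.3]
width: 0.46
tcp in lane [77.38 -0.23 11.58] z axis [ 0.01 -0.   -1.  ] x axis [ 1.   -0.    0.01] F lane [-0.28  0.98  2.41] 0.4601502836594452 14.0
time: 14.3
tcp_pos: [619.1, -288.2, 93.6]
tool_rot: [0.994, 0.01, 0.108, 0.001]
wrist_force: [-2.3, 1.5, 7.2]
width: 0.456
tcp in lane [78.27 -0.25 11.55] z axis [ 0.01 -0.   -1.  ] x axis [ 1.   -0.    0.01] F lane [-0.73  1.5   7.48] 0.4556517368655633 14.3
```

Contact came at a TCP height of 11.6 mm above the roller plane, the same as the grip height in the nest, with 7 N on the wrist. I'll ease off slightly, open, then lift clear.

```bash
python3 -m inch '[{"gripper":0.35,"x":0,"y":0,"z":-0.1,"ax":0,"ay":0,"az":0},{"gripper":0.7,"x":0,"y":0,"z":-0.1,"ax":0,"ay":0,"az":0},{"gripper":0.7,"x":0,"y":0,"z":-0.1,"ax":0,"ay":0,"az":0},{"gripper":0.7,"x":0,"y":0,"z":-0.1,"ax":0,"ay":0,"az":0},{"gripper":0.7,"x":0,"y":0,"z":-1.5,"ax":0,"ay":0,"az":0},{"gripper":0.7,"x":0,"y":0,"z":-5,"ax":0,"ay":0,"az":0},{"gripper":0.7,"x":0,"y":0,"z":-10,"ax":0,"ay":0,"az":0},{"gripper":0.7,"x":0,"y":0,"z":-15,"ax":0,"ay":0,"az":0}]' 40
python3 - <<'E'
from h import *
inlane()
s=read_camera("side");c=read_camera("wrist");w=read_camera("scene")
s2=s["pixels"].copy()
for p in proj(s,[LO-104*L+30*LZ+x*L+y*LY for x in(-32,32) for y in(-20,20)]):cv2.circle(s2,tuple(int(round(v)) for v in p),1,(255,0,255),-1)
cv2.imwrite("pics/c11.png",np.hstack([cv2.resize(c["pixels"],(400,300)),cv2.resize(s2[205:333,220:390],(400,300),interpolation=cv2.INTER_CUBIC)]))
E
```

```text
time: 15.1
tcp_pos: [585.5, -288.1, 239.2]
tool_rot: [0.994, 0.009, 0.106, -0.0]
wrist_force: [0.2, -0.7, 0.0]
width: 0.704
tcp in lane [ 75.65   0.5  160.98] z axis [ 0. -0. -1.] x axis [ 1. -0.  0.] F lane [ 0.21 -0.68 -0.02] 0.7040703409837281 15.1
```

View pics/c11.png

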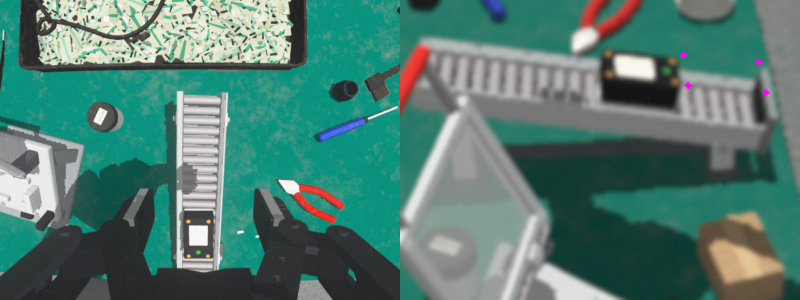

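The picture shows the module partway down the lane, upright and lengthwise, in the side half at (640,78). I'll wait and then check numerically that it stops at the predicted place.

```bash
for i in 1 2; do python3 -m inch '[{"gripper":0.7,"x":0,"y":0,"z":0,"ax":0,"ay":0,"az":0},{"gripper":0.7,"x":0,"y":0,"z":0,"ax":0,"ay":0,"az":0},{"gripper":0.7,"x":0,"y":0,"z":0,"ax":0,"ay":0,"az":0},{"gripper":0.7,"x":0,"y":0,"z":0,"ax":0,"ay":0,"az":0},{"gripper":0.7,"x":0,"y":0,"z":0,"ax":0,"ay":0,"az":0},{"gripper":0.7,"x":0,"y":0,"z":0,"ax":0,"ay":0,"az":0},{"gripper":0.7,"x":0,"y":0,"z":0,"ax":0,"ay":0,"az":0},{"gripper":0.7,"x":0,"y":0,"z":0,"ax":0,"ay":0,"az":0}]' >/dev/null
python3 - <<'E'
from h import *
s=read_camera("side");P=proj(s,[LO-104*L+30*LZ]);im=s["pixels"]
g=im.astype(int).max(2);u,v=P[0];m=np.zeros_like(g,np.uint8);m[225:262,300:385]=(g[225:262,300:385]<70)
n,l,st,ce=cv2.connectedComponentsWithStats(m);i=1+st[1:,4].argmax();ys,xs=np.where(l==i)
box=cv2.minAreaRect(cv2.convexHull(np.c_[xs,ys].astype(np.int32)))
print("t",r.get_obs()['time'],"pred top centre",P,"black blob box",st[i],box)
hs=cv2.cvtColor(im,cv2.COLOR_BGR2HSV);w=(hs[...,1]<50)&(hs[...,2]>190);w[:225]=0;w[262:]=0;w[:,:int(st[i,0])]=0;w[:,int(st[i,0]+st[i,2]):]=0
# label: white part inside blob hull
hull=cv2.convexHull(np.c_[xs,ys].astype(np.int32));k=np.zeros_like(m);cv2.fillConvexPoly(k,hull,1)
ys,xs=np.where(w&(k>0));print("label",xs.mean(),ys.mean(),len(xs));q=[xs.mean(),ys.mean()]
o,d=ray(s,[q]);t=((LO+30*LZ-o)@LZ)/(d[0]@LZ);X=o+d[0]*t;print("label in lane",L@(X-LO),LY@(X-LO))
rd=red(im).astype(np.uint8);rd[:200]=0;print("handle px",np.argwhere(rd)[:,::-1].mean(0) )
H=LO*0+np.array([590.9,-22.2,125]);print("pred handle at stop",proj(s,[H+150*(np.sin(np.radians(25))*XH+np.cos(np.radians(25))*np.array([0,0,1]))]))
cv2.imwrite(f"pics/s12_{int(r.get_obs()['time']*10)}.png",cv2.resize(im[205:333,220:390],(640,480),interpolation=cv2.INTER_CUBIC))
E
done; ls pics
```

```text
t 16.1 pred top centre [[357.61 235.88]] black blob box [340 233  35  24 436] ((357.07611083984375, 244.5221710205078), (34.70511245727539, 21.791580200195312), 2.2025980949401855)
label 354.28225806451616 237.31451612903226 124
label in lane -96.7060464418966 5.619731494734223
handle px [244.14 240.27]
pred handle at stop [[215.66 253.36]]
t 16.95 pred top centre [[357.61 235.88]] black blob box [340 233  35  24 437] ((357.07611083984375, 244.5221710205078), (34.70511245727539, 21.791580200195312), 2.2025980949401855)
label 354.28225806451616 237.31451612903226 124
label in lane -96.7060464418966 5.619731494734223
handle px [244.09 240.28]
pred handle at stop [[215.66 253.36]]
c11.png
c4.png
c5.png
c6.png
c9.png
s12_161.png
s12_169.png
s2.png
s5raw.png
s6raw.png
s9raw.png
scene0.png
side0.png
side4.png
side_crop.png
w1.png
w10raw.png
w2.png
w3.png
w5raw.png
w6raw.png
w7raw.png
w8raw.png
w9raw.png
wrist4.png
```

The module is at rest: its pixels are identical in two frames 0.85 s apart. Its uphill edge is at column 340, where 340–342 is predicted for contact with the stop. The robot is about 160 mm above the lane.

```bash
python3 -c "
from station import r
print(r.get_obs()['wrist_force'],r.get_obs()['time']);print(r.sign_off())"
```

```text
[-0.8284474  -0.41459768  0.03850955] 16.95
the job is handed in; nothing more can be done
None
```

I opened the lid, lifted the module out and set it on the rollers at the high end, where it rolled down the lane by itself. I handed the job in at 16.95 s. No verdict was reported.

**What I did**
- **Lid:** I gripped the red bar, swung the lid to about 140° and let go. The later pictures show it standing open.
- **Module:** I lifted it square to the nest, turned it lengthwise and lowered it until the wrist felt about 7 N from the rollers. I then opened the gripper and lifted clear.

**Last checks**
- **At rest:** the module's outline did not change between two frames 0.85 s apart.
- **At the stop:** its uphill edge is within 1–2 px of where it should be when touching the stop.
- **Robot clear:** the TCP was about 160 mm above the lane, with no force on the wrist beyond noise.

**What disagreed or was not checked**
- **Module position:** the label measurement gave x = −97 mm, y = +5.6 mm in the lane, against about −104 mm and 0 from the edge check. It is inside the limits, but only 1 mm inside in x. The side camera had shown a similar offset of about 2.7 px earlier, so I trusted the edge check.
- **Final lid angle:** my last check on the handle's position was spoiled by the red pliers in the colour mask, so the evidence is the earlier pictures.
- **Right way up:** I last saw this while the module was still rolling, because I had used all 12 picture views by then.
- **Carton, jar and spool:** they looked undisturbed in the views where they appeared. I did not measure them at the end.
- **Fingertips:** in the images and by touch they were close to the reported TCP, not 22 mm ahead of it. The first grip therefore closed above the bar, and I corrected the depth by touch.

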